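Run the loaded shuttle in and start the screen printer

ROBOT

A 6-joint arm with a two-finger parallel gripper is mounted at the origin on the work surface. World frame = base frame: x ahead of the robot, y to its left, z up, the work surface at z = 0. Lengths are in m, angles in degrees, forces in N, time in s.
With the tool pointing down it reaches from about 0.4 to 0.825 m from the base axis. Payload 7 kg.
Tool frame: the origin (TCP) lies midway between the tips of the shut fingers; the grasp point (between the pads) lies 19 mm behind it; x points along the fingers, z is the direction in which the jaws open and shut, and the axes are right-handed (so a half turn about x gives the same grasp; the last joint's range is limited). The gripper opens to 88 mm and grips with 3 to 60 N. Pads are 19 mm wide; open, the fingers measure 130 mm over their backs; the gripper's body (78 mm by 193 mm) begins 47 mm behind the grasp point.
Start: joints at [89.559, 20.546, 0.682, 0, -70.136, -16.507], TCP at [0.197, 0.646, 0.227] pointing down, gripper open.
Joint ranges: [-176.03, 176.03], [-82.01, 121.73], [-58.28, 71.71], [-173.87, 95.51], [-174.79, -0.11], [-173.66, 173.66]. Speed limits (degrees/s): [136.94, 136.94, 172.46, 180, 180, 180].

INTERFACE

Orientations are given as [roll, pitch, yaw] about the fixed x, y, z axes, in that order (R = Rz(yaw) Ry(pitch) Rx(roll)).
In Python, from plant import get_state, capture, close_job gives the robot as it stands.
- The arm moves only by the tool play_rows, never from a script. Its argument "series" is one flat list of numbers, 4 for each row, row after row: the shift along the tool's x, y, z in m, then the turn about the tool's x in rad. In form: [tx, ty, tz, spin, tx, ty, tz, spin, ...]. A call has exactly 5 rows; each row shifts and turns the commanded pose from where the row before left it, along the tool's axes as they then stand; what a row does not reach is not made up. A row lasts 1/12 s, in which the tool goes at most 41.7 mm and 7.16 degrees, less where a joint would pass 70% of its speed; a pose out of reach is approached as far as the arm can. A call is refused whole if a number of a shift passes 0.0417 or a number of a turn 0.125, either way. A call with a gripper value outside its range is refused whole. "jaw" is the opening in per cent of the stroke, from 0 (shut) to 100 (fully open), set as the call begins (left out, the last holds). The fingers move at their own pace and stop on an object; "squeeze" is the grip in N (left out, the last holds). Time passes only in rows, so rows that do not move let the fingers close, or fill a call up. It gives the time, the measured TCP pose, the force and the opening at its end, in the units of the state.
- get_state(): the state, without advancing time (a new reading comes with each control period).
- capture(name): name is "scene" or "top" or "wrist"; returns a dict with "img" (480x640x3 uint8, blue, green, red), "K" (3x3 intrinsics, pixels), "world_from_camera" (4x4, takes a point from camera to world coordinates). Camera axes: x right, y down, z forward; pixel columns grow to the right and rows downward; lengths in m; the calibration is good to about 2 mm. A picture is of the moment at which its call begins. There is no depth.
- close_job(): hands the job in, once; it reports no verdict.
The state is a dict: "time_s": time; "joints": joint angles; "qd": joint speeds; "joint_torque": joint torques, N m; "tcp_pos": TCP position; "eef_rot": TCP orientation; "contact_force": force on the tool from outside, world axes, zero at the start; "moment": the same for the moment, N m; "gripper_width": finger opening in m.
Only numpy, scipy, OpenCV 4.12 (cv2) and the standard library are available. Lean on these libraries where they do the work, as an engineer would, in place of code of your own. Each camera call takes 0.05 s, during which the arm holds its last target.

TASK

The screen printer is loaded and ready. With a light touch of the fingertips, push its shuttle table by the black pad on its front all the way in to the home stop, then press the green start button right down, let it come back up and move clear. Keep off the clean cover on the shuttle, the red emergency stop and the other buttons, and leave the ink pot, tin, bottle and spatula alone.

Things in the scene. Friction and masses are not known exactly. Their poses are not given: they have to be found in the camera images.
- printer: white and aluminium bench-top screen printer on the robot's right. Origin on the bench (z = 0) straight below the middle of the shuttle's front face when the shuttle is home; x axis level, pointing into the machine, the way the shuttle is pushed in; z up. The raised screen frame above the shuttle starts at x = +125 mm, 277 mm up. Base plate and rail bed (up to 81 mm high) start at x = -55 mm
- shuttle (a joint): how far the shuttle stands out from its home stop, m: 0 = fully home against a firm stop, about 0.05 to 0.10 at the start. It slides along the printer's x axis with about 3 N of friction, stays where it is left, and cannot be lifted
- shuttle_front (a point): middle of the soft black rubber push pad (160 mm wide, 102 to 146 mm above the bench, gives about 4 mm at 12 N, 8 mm at most) on the upright front plate of the shuttle table, whose top is 150 mm up. The point lies on the pad's outer face, 125 mm up, and moves with the shuttle; its x axis points into the machine like the printer's. Push here along +x
- cover: white moulded cover (74 mm along x, 124 mm wide, 18 mm high) held by vacuum in a black nest (100 x 150 x 8 mm) on the shuttle table; origin in the middle of the nest's near lower edge, on the table top, 140 mm behind the push pad's face. The cover's top is 176 mm above the bench. Must not be touched
- station: grey push-button box, 100 mm (its x) by 340 mm (its y) by 65 mm high, flat on the bench; origin centre of its underside. Along its y axis: four flat buttons (green, blue, black, white, in any order), 60 mm apart, at -120, -60, 0 and +60 mm and the red emergency stop at +128 mm
- start_top (a point): green flat-topped round push button, the start button: head 28 mm across, standing 8 mm out of a 44 mm steel collar on the grey station; this point is the centre of its top face, 85 mm above the bench, z up. It is pressed straight down; neighbours are 60 mm away
- start (a joint): how far the green start button is pressed down, m: 0 = up, 0.008 = right down (5 mm starts the machine); its spring takes about 1.5 N to start moving and 5 N right down, and brings it back up when released
- reset_top (a point): blue flat-topped round push button (reset), head 28 mm across, top 85 mm above the bench, in a 44 mm steel collar on the grey station; this point is the centre of its top face. To be left alone
- reset (a joint): how far the blue button is pressed, m, 0 to 0.008
- lift_top (a point): black flat-topped round push button (head lift), head 28 mm across, top 85 mm above the bench, in a 44 mm steel collar on the grey station; this point is the centre of its top face. To be left alone
- lift (a joint): how far the black button is pressed, m, 0 to 0.008
- vacuum_top (a point): white flat-topped round push button (vacuum), head 28 mm across, top 85 mm above the bench, in a 44 mm steel collar on the grey station; this point is the centre of its top face. To be left alone
- vacuum (a joint): how far the white button is pressed, m, 0 to 0.008
- estop_top (a point): red mushroom emergency stop, 40 mm across, on a yellow disc at one end of the grey station; this point is the top of the mushroom, 105 mm above the bench. To be left alone
- estop (a joint): how far the emergency stop is pressed, m, 0 to 0.006
- ink_pot: small blue ink jar with white lid, 58 mm across, 62 mm high, loose; origin centre of its underside. Bystander
- ink_tin: aluminium ink tin with red band, 90 mm across, 105 mm high, loose; origin centre of its underside. Bystander
- cleaner: white bottle with blue cap, 68 mm across, 190 mm high, loose; origin centre of its underside. Bystander
- spatula: ink spatula with wooden handle, 260 mm long, lying flat, loose; origin at mid-length on the bench, x axis towards the blade. Bystander

How it is judged:
By the outcome, as a careful person would: the job done as asked, in the order asked, and still so for the second after the job is handed in, with the robot touching nothing.
It also fails if it takes over 51 s, if anything falls off the work surface, if the arm or the gripper's body presses on something with over 40 N, if the wrist force passes 120 N, or if a joint passes its speed limit or range.

## Working session

There is one attempt and no reset: what is moved stays moved. The work goes in short steps, Python scripts to look and compute and a tool call to move; the robot and the scene stay as the last step left them, time stands still between calls to the robot, and variables do not carry over. Pictures are saved under pics/ and viewed, and the job is handed in when it is done.

Besides the shell and the picture viewer there is one more tool, called after "Emit:" as a command line: name --argument value ..., lists and objects as JSON in quotes. play_rows: Moves the arm, as the interface text tells. Its arguments: {"type":"object","properties":{"series":{"type":"array","items":{"type":"number"}},"jaw":{"type":"number"},"squeeze":{"type":"number"}},"required":["series"]}

```bash
mkdir -p pics; ls
python3 - <<'E'
from plant import get_state,capture
import cv2,json,numpy as np
s=get_state();print(s)
for n in ['scene','top','wrist']:
    c=capture(n);cv2.imwrite(f'pics/{n}0.png',c['img']);np.savez(f'pics/{n}0.npz',**c)
    print(n,c['K'].tolist(),np.round(c['world_from_camera'],3).tolist())
E
```

```text
pics
{'time_s': 0.0, 'joints': array([ 8.95603235e+01,  2.05916399e+01,  6.33343821e-01, -2.01924643e-02,
       -7.01344965e+01, -1.65060120e+01]), 'qd': array([-0.0516678 ,  0.00860603, -0.04216019,  0.02818016,  0.09219261,
       -0.0125636 ]), 'joint_torque': array([-5.49513861e-04, -5.82722712e+01,  2.93054509e+01,  6.99699238e+00,
        6.88879634e-03, -1.81404466e-04]), 'tcp_pos': array([0.1966317 , 0.64521735, 0.22561687]), 'eef_rot': array([   4.94634664,   89.90528518, -102.00621887]), 'contact_force': array([-0.52281149, -0.12941527, -0.15593391]), 'moment': array([-0.00749099,  0.00114269,  0.01963674]), 'gripper_width': 0.08725888623285241}
scene [[517.223481641553, 0.0, 318.8235207840663], [0.0, 517.223481641553, 238.16291441636142], [0.0, 0.0, 1.0]] [[0.568, 0.576, -0.587, 1.254], [0.823, -0.388, 0.416, -0.481], [0.012, -0.719, -0.695, 0.891], [0.0, 0.0, 0.0, 1.0]]
top [[460.28794793712274, 0.0, 321.28572015551345], [0.0, 460.28794793712274, 237.0075061637994], [0.0, 0.0, 1.0]] [[0.01, -0.997, 0.074, 0.503], [-1.0, -0.008, 0.019, -0.05], [-0.018, -0.074, -0.997, 1.294], [0.0, 0.0, 0.0, 1.0]]
wrist [[372.43866766107817, 0.0, 322.6396896624815], [0.0, 372.43866766107817, 236.51472771660534], [0.0, 0.0, 1.0]] [[-0.291, -0.917, -0.271, 0.269], [-0.957, 0.28, 0.081, 0.623], [0.002, 0.283, -0.959, 0.383], [0.0, 0.0, 0.0, 1.0]]
```

View pics/scene0.png

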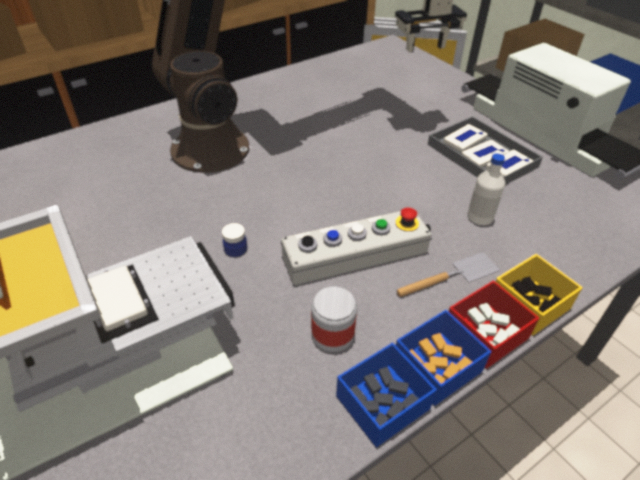

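View pics/top0.png

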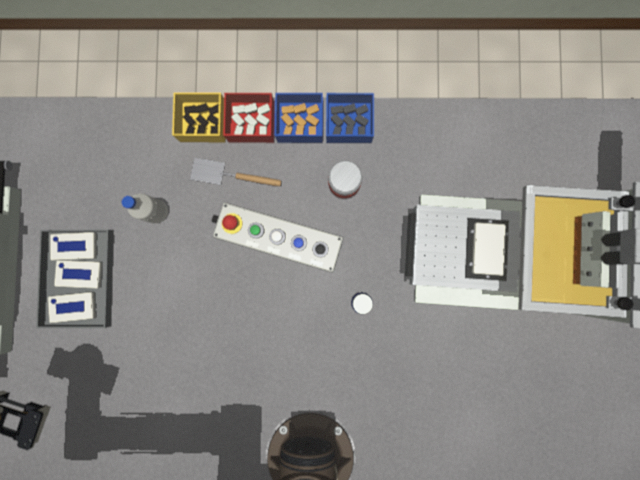

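View pics/wrist0.png

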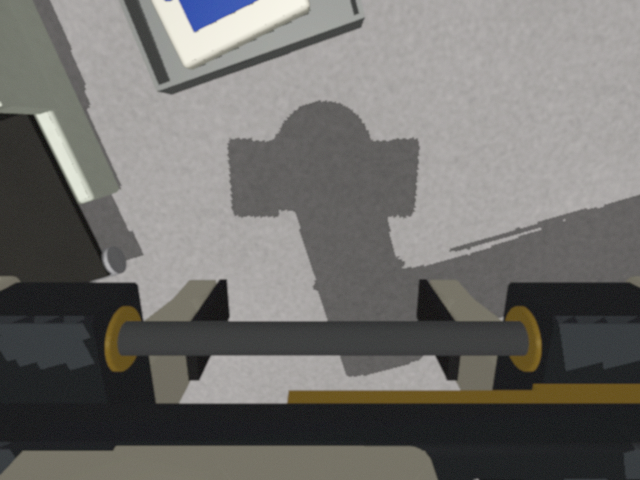

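The top view has the green button near (256,230), the shuttle front near (406,258) and the cover near (490,248). The printer's x axis points roughly along world -y. I'll zoom in next.

Run:
```python
import cv2,numpy as np
t=cv2.imread('pics/top0.png');s=cv2.imread('pics/scene0.png')
a=cv2.resize(t[180:320,390:550],None,fx=5,fy=5,interpolation=cv2.INTER_CUBIC)[:600,:800]
cv2.imwrite('pics/ztop.png',a)
b=cv2.resize(s[180:350,80:260],None,fx=3.5,fy=3.5,interpolation=cv2.INTER_CUBIC)
cv2.imwrite('pics/zscene.png',b)
```

```text
(no output)
```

View pics/ztop.png

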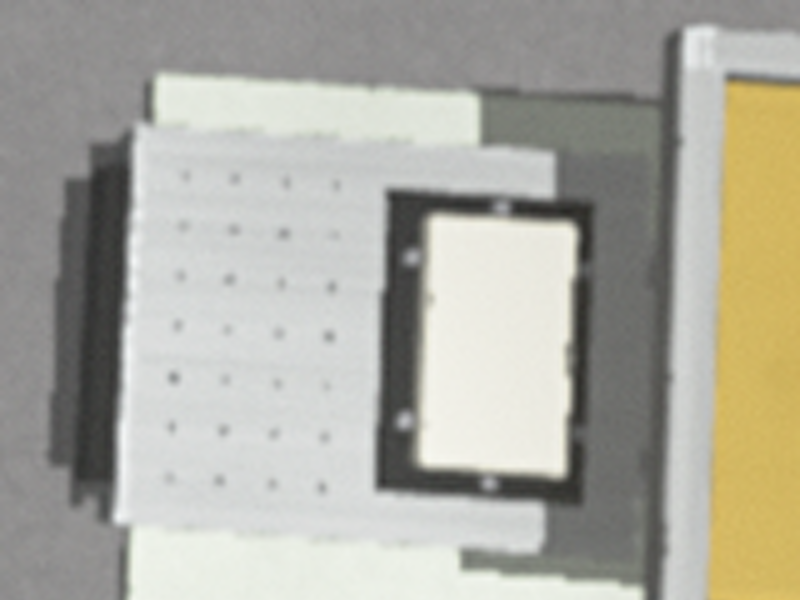

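View pics/zscene.png

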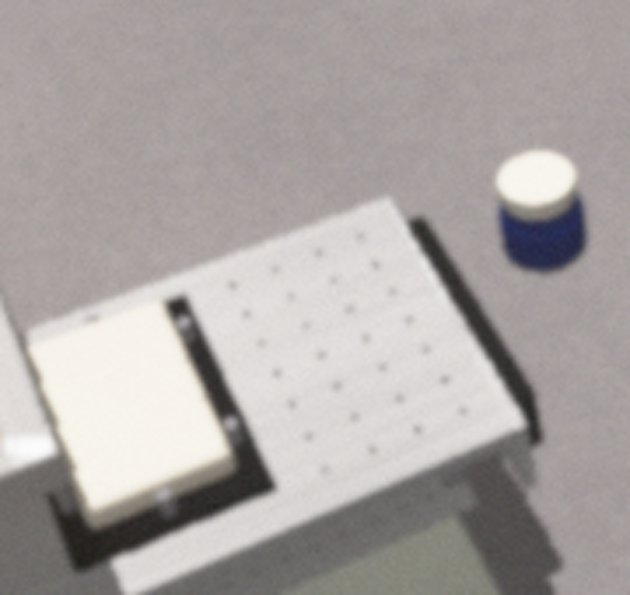

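```bash
cat > h.py <<'E'
import numpy as np,cv2
def load(n):
    d=np.load(f'pics/{n}.npz');return d['img'],d['K'],d['world_from_camera']
def ray(K,T,p,z):
    p=np.atleast_2d(p).astype(float)
    d=np.c_[(p[:,0]-K[0,2])/K[0,0],(p[:,1]-K[1,2])/K[1,1],np.ones(len(p))]@T[:3,:3].T
    o=T[:3,3];return o+d*((z-o[2])/d[:,2])[:,None]
def proj(K,T,X):
    X=np.atleast_2d(X);c=(X-T[:3,3])@T[:3,:3];q=c@K.T;return q[:,:2]/q[:,2:]
E
python3 - <<'E'
from h import *
for n,win in (('top0',(390,180,550,320)),('scene0',(80,180,260,350))):
    im,K,T=load(n);hsv=cv2.cvtColor(im,cv2.COLOR_BGR2HSV)
    # green
    m=cv2.inRange(hsv,(45,90,40),(85,255,255))
    nn,l,st,ce=cv2.connectedComponentsWithStats(m)
    for i in range(1,nn):
        if st[i,4]>20: print(n,'green',st[i],ce[i].round(1),ray(K,T,ce[i],.085).round(4))
    m=cv2.inRange(hsv,(0,150,80),(8,255,255))|cv2.inRange(hsv,(172,150,80),(180,255,255))
    nn,l,st,ce=cv2.connectedComponentsWithStats(m)
    for i in range(1,nn):
        if st[i,4]>80: print(n,'red',st[i],ce[i].round(1),ray(K,T,ce[i],.1).round(4))
    m=cv2.inRange(hsv,(105,140,60),(125,255,255))
    nn,l,st,ce=cv2.connectedComponentsWithStats(m)
    for i in range(1,nn):
        if st[i,4]>30: print(n,'blue',st[i],ce[i].round(1),ray(K,T,ce[i],.085).round(4))
im,K,T=load('top0')
g=im.min(2)
# cover
sub=np.zeros_like(g);sub[215:280,470:512]=(g[215:280,470:512]>205)*255
c=max(cv2.findContours(sub,0,1)[0],key=cv2.contourArea);r=cv2.minAreaRect(c);b=cv2.boxPoints(r)
print('cover',r,ray(K,T,b,.176).round(4).tolist())
z=np.array([[388,192],[378,487],[592,203],[582,500]])/5+[390,180]
z=z-.4
print('nest',ray(K,T,z,.158).round(4).tolist())
z=np.array([[133,125],[115,522],[555,150],[545,552],[97,145],[73,505]])/5+[390,180]-.4
print('table',ray(K,T,z[:4],.15).round(4).tolist()); print('pad',ray(K,T,z[4:],.146).round(4).tolist())
z=np.array([[152,75],[128,540]])/5+[390,180]-.4
print('strip',ray(K,T,z,.02).round(4).tolist())
im,K,T=load('scene0')
z=np.array([[387,198],[527,430]])/3.5+[80,180]-.4
print('table sc',ray(K,T,z,.15).round(4).tolist())
z=np.array([[422,217],[541,402]])/3.5+[80,180]-.4
print('pad sc',ray(K,T,z,.146).round(4).tolist())
E
```

```text
top0 green [250 225  10  10  71] [254.6 229.6] [[0.6107 0.1501 0.085 ]]
top0 red [223  94  13  43 178] [227.6 121.9] [[0.8964 0.2256 0.1   ]]
top0 red [237  94  35  44 250] [261.7 122.3] [[0.8957 0.1345 0.1   ]]
top0 red [223 216  14  13 149] [229.4 221.9] [[0.6289 0.2143 0.1   ]]
top0 blue [327  97  33  40 385] [338.  122.8] [[ 0.8999 -0.0682  0.085 ]]
top0 blue [303  98  19  39 209] [315.8 122.6] [[ 0.9002 -0.0087  0.085 ]]
top0 blue [279 102  22  14  57] [285.4 105.9] [[0.946  0.0738 0.085 ]]
top0 blue [362 103  11  34 165] [368.  121.2] [[ 0.9046 -0.1487  0.085 ]]
top0 blue [349 112   8   8  38] [352.4 115.2] [[ 0.921  -0.1069  0.085 ]]
top0 blue [275 114  10  22 110] [279.1 126.5] [[0.8894 0.0899 0.085 ]]
top0 blue [290 123   6  14  37] [293.2 129.9] [[0.8801 0.0517 0.085 ]]
top0 blue [122 197  13  11 109] [127.9 201.9] [[0.6823 0.4911 0.085 ]]
top0 blue [294 239   9   8  56] [298.1 242.5] [[0.5775 0.0346 0.085 ]]
top0 blue [ 59 242  26   9 198] [ 71.2 245.8] [[0.5635 0.6381 0.085 ]]
top0 blue [ 63 270  27   9 207] [ 76.1 273.7] [[0.4897 0.6214 0.085 ]]
top0 blue [ 57 302  26  1
[... 745 characters left out ...]
 [409.4 376.1] [[ 0.9493 -0.0651  0.085 ]]
cover ((489.134033203125, 248.55154418945312), (28.561418533325195, 49.13108825683594), 2.6025619506835938) [[0.5031, -0.3962, 0.176], [0.622, -0.4033, 0.176], [0.6193, -0.472, 0.176], [0.5007, -0.4643, 0.176]]
nest [[0.637, -0.3877, 0.158], [0.4918, -0.3808, 0.158], [0.6323, -0.4875, 0.158], [0.4865, -0.4797, 0.158]]
table [[0.6707, -0.2639, 0.15], [0.4733, -0.2539, 0.15], [0.6596, -0.4729, 0.15], [0.4608, -0.4642, 0.15]]
pad [[0.6611, -0.2466, 0.146], [0.4814, -0.234, 0.146]]
strip [[0.7179, -0.2989, 0.02], [0.4602, -0.2842, 0.02]]
table sc [[0.4743, -0.2543, 0.15], [0.6758, -0.2675, 0.15]]
pad sc [[0.4963, -0.2429, 0.146], [0.66, -0.2513, 0.146]]
```

```bash
cat >> h.py <<'E'
from scipy.spatial.transform import Rotation as Ro
def Rt(s): return Ro.from_euler('xyz',s['eef_rot'],degrees=True).as_matrix()
d=np.array([-.055,-.9985,0])
PAD=np.array([.5725,-.2440,.115]); GREEN=np.array([.612,.1495,.085])
def st(target=None):
    from plant import get_state
    s=get_state();R=Rt(s);p=s['tcp_pos']
    print('t%.2f'%s['time_s'],p.round(4),'w%.3f'%s['gripper_width'],'F',s['contact_force'].round(1),'j',s['joints'].round(1))
    ang=np.degrees(np.arctan2(R[1,1],R[0,1]));print('tool x',R[:,0].round(4),'y ang %.2f'%ang)
    if target is not None: print('to go tool',(R.T@(np.array(target)-p)).round(4))
    return s,R
E
python3 - <<'E'
from h import *
s,R=st(PAD-.06*d)
im,K,T=load('wrist0');print('cam in tool',(R.T@(T[:3,3]-s['tcp_pos'])).round(3))
print('push ang',np.degrees(np.arctan2(d[1],d[0])))
E
```

```text
t0.15 [0.1967 0.6453 0.2259] w0.088 F [0.4 0.2 0.1] j [ 89.6  20.6   0.6  -0.  -70.1 -16.5]
tool x [-3.0e-04 -1.2e-03 -1.0e+00] y ang -16.95
to go tool [0.1118 0.6045 0.6827]
cam in tool [-0.157  0.076  0.   ]
push ang -93.15281580381291
```

Emit:
play_rows --series '[0, 0.0242, 0.0273, 0, 0, 0.0242, 0.0273, 0, 0, 0.0242, 0.0273, 0, 0, 0.0242, 0.0273, 0, 0, 0.0242, 0.0273, 0]' --jaw 0 --squeeze 20

```text
time_s: 0.57
tcp_pos: [0.2731, 0.478, 0.2262]
eef_rot: [1.8, 90.0, -105.1]
contact_force: [0.4, 0.6, 0.6]
gripper_width: 0.0595
```

```bash
python3 -c "
from h import *
st(PAD-.06*d)"
```

```text
t0.57 [0.2731 0.478  0.2262] w0.059 F [0.4 0.6 0.6] j [ 80.7   8.9 -15.2  -0.  -66.   -7.6]
tool x [-1.e-04 -5.e-04 -1.e+00] y ang -16.93
to go tool [0.1115 0.4824 0.5452]
```

Emit:
play_rows --series '[0, 0.0242, 0.0273, 0, 0, 0.0242, 0.0273, 0, 0, 0.0242, 0.0273, 0, 0, 0.0242, 0.0273, 0, 0, 0.0242, 0.0273, 0]'

```text
time_s: 0.98
tcp_pos: [0.3489, 0.3121, 0.2266]
eef_rot: [-168.0, 90.0, 85.1]
contact_force: [-0.4, 1.6, 0.6]
gripper_width: 0.0264
```

Emit:
play_rows --series '[0, 0.0242, 0.0273, 0, 0, 0.0242, 0.0273, 0, 0, 0.0242, 0.0273, 0, 0, 0.0242, 0.0273, 0, 0, 0.0242, 0.0273, 0]'

```text
time_s: 1.4
tcp_pos: [0.4248, 0.1464, 0.2267]
eef_rot: [164.3, 90.0, 57.4]
contact_force: [0.3, 0.7, -0.2]
gripper_width: 0.0007
```

Emit:
play_rows --series '[0, 0.0242, 0.0273, 0, 0, 0.0242, 0.0273, 0, 0, 0.0242, 0.0273, 0, 0, 0.0242, 0.0273, 0, 0, 0.0242, 0.0273, 0]'

```text
time_s: 1.82
tcp_pos: [0.5009, -0.0196, 0.2266]
eef_rot: [149.0, 90.0, 42.0]
contact_force: [0.6, 0.5, 0.3]
gripper_width: 0.0006
```

Emit:
play_rows --series '[0, 0, 0, 0.12, 0, 0, 0, 0.12, 0, 0, 0, 0.12, 0, 0, 0, 0.12, 0, 0, 0, 0.12]'

```text
time_s: 2.23
tcp_pos: [0.5004, -0.018, 0.2263]
eef_rot: [-32.4, 90.0, -174.1]
contact_force: [-0.2, 0.9, -0.5]
gripper_width: 0.0004
```

Emit:
play_rows --series '[0, 0, 0, 0.12, 0, 0, 0, 0.12, 0, 0, 0, 0.12, 0, 0, 0, 0.12, 0, 0, 0, 0.12]'

```text
time_s: 2.65
tcp_pos: [0.5004, -0.0177, 0.2264]
eef_rot: [-3.9, 90.0, -179.9]
contact_force: [0.4, -0.7, -0.8]
gripper_width: -0.0
```

Run:
```python
from h import *
from plant import capture
st(PAD-.06*d)
for n in ('scene','top','wrist'):
    c=capture(n);np.savez(f'pics/{n}1.npz',**c);cv2.imwrite(f'pics/{n}1.png',c['img'])
```

```text
t2.65 [ 0.5004 -0.0177  0.2264] w-0.000 F [ 0.4 -0.7 -0.8] j [ 20.5   4.  -20.8  -0.  -65.2 -16.5]
tool x [-4.e-04 -0.e+00 -1.e+00] y ang -86.05
to go tool [ 0.1114  0.1712 -0.0638]
```

View pics/scene1.png

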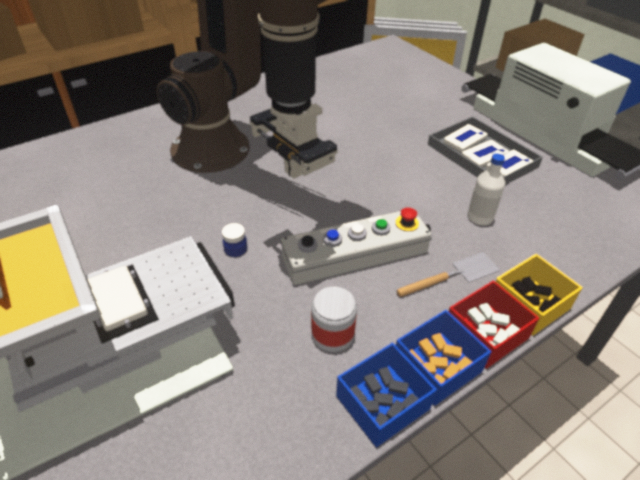

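View pics/wrist1.png

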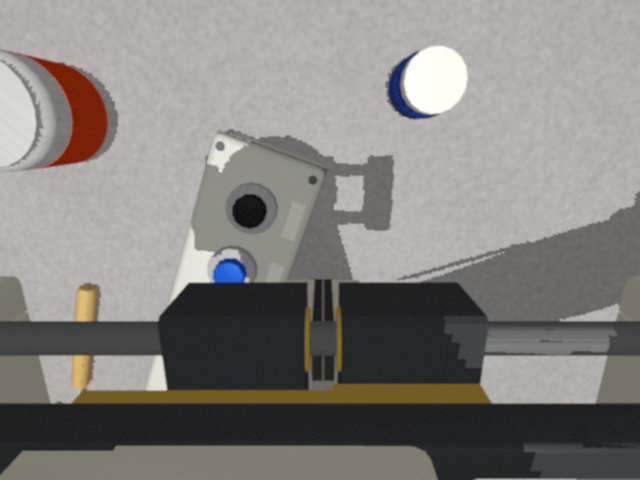

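View pics/top1.png

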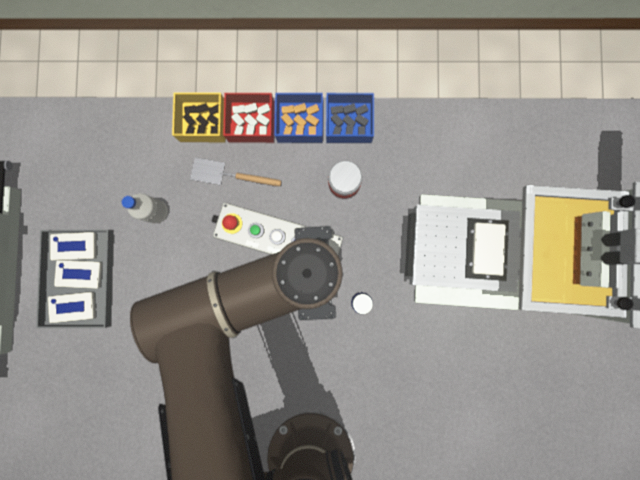

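The wrist view looks past the shut fingers at the station, with blue at (230,272) and black at (248,210). In the scene view nothing bulky stands out from the gripper, and the top view is unchanged at the printer. Next I square up and approach.

Emit:
play_rows --series '[0, 0, 0, 0.124, 0, 0.0324, -0.0169, 0, 0, 0.0324, -0.0169, 0, 0, 0.0324, -0.0169, 0, 0, 0.0324, -0.0169, 0]'

```text
time_s: 3.22
tcp_pos: [0.5623, -0.1517, 0.2267]
eef_rot: [-170.4, 90.0, 7.1]
contact_force: [0.5, 1.1, -0.1]
gripper_width: 0.0004
```

Emit:
play_rows --series '[0.015, 0.0324, -0.0169, 0, 0.024, 0, 0, 0, 0.024, 0, 0, 0, 0.024, 0, 0, 0, 0.024, 0, 0, 0]'

```text
time_s: 3.63
tcp_pos: [0.5768, -0.1841, 0.1142]
eef_rot: [-7.0, 90.0, 170.4]
contact_force: [-0.2, 0.8, -1.0]
gripper_width: 0.0004
```

Run:
```python
from h import *
from plant import capture
st(PAD)
for n in ('scene','top','wrist'):
    c=capture(n);np.savez(f'pics/{n}2.npz',**c);cv2.imwrite(f'pics/{n}2.png',c['img'])
```

```text
t3.63 [ 0.5768 -0.1841  0.1142] w0.000 F [-0.2  0.8 -1. ] j [  0.8  19.5 -16.7  -0.  -53.8  -3.3]
tool x [-3.e-04  0.e+00 -1.e+00] y ang -92.58
to go tool [-0.0008  0.06    0.0016]
```

View pics/scene2.png

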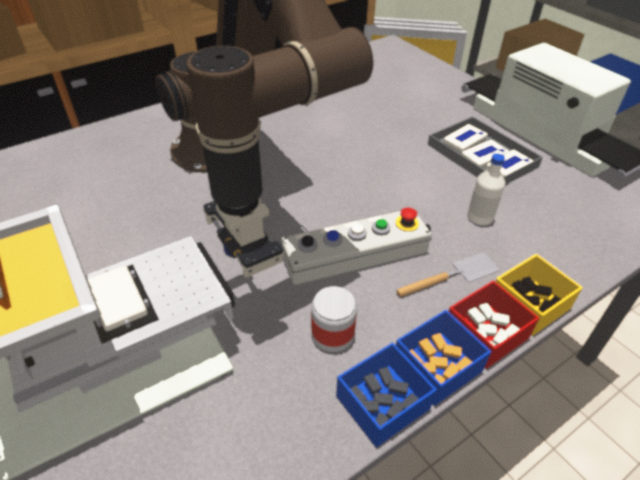

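View pics/wrist2.png

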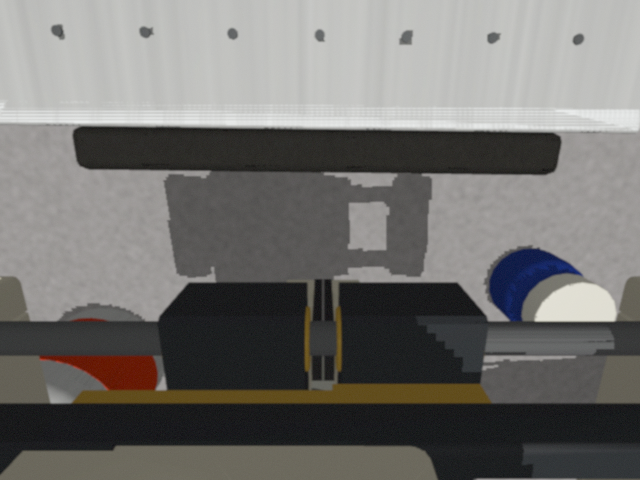

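Pad spans wrist-view columns 75 to 560 (middle about 318), with the finger slit at 323, so it is centred and about 50 mm ahead of the fingertips. I'm advancing now.

Emit:
play_rows --series '[0, 0.009, 0, 0, 0, 0.009, 0, 0, 0, 0.009, 0, 0, 0, 0.008, 0, 0.005, 0, 0.006, 0, 0.005]'

```text
time_s: 4.2
tcp_pos: [0.5753, -0.2259, 0.1165]
eef_rot: [175.0, 89.9, -8.4]
contact_force: [-0.9, -0.2, -0.0]
gripper_width: 0.0001
```

Emit:
play_rows --series '[0, 0.003, 0, 0, 0, 0.003, 0, 0, 0, 0.003, 0, 0, 0, 0.003, 0, 0, 0, 0.003, 0, 0]'

```text
time_s: 4.62
tcp_pos: [0.5741, -0.2393, 0.1156]
eef_rot: [-86.5, 90.0, 90.2]
contact_force: [-0.3, 3.3, 1.5]
gripper_width: 0.0002
```

Emit:
play_rows --series '[0, 0.004, 0, 0, 0, 0.004, 0, 0, 0, 0.004, 0, 0, 0, 0.004, 0, 0, 0, 0.004, 0, 0]'

```text
time_s: 5.03
tcp_pos: [0.5729, -0.2599, 0.1156]
eef_rot: [-3.4, 90.0, 173.2]
contact_force: [-1.4, 4.0, 1.9]
gripper_width: 0.0001
```

Emit:
play_rows --series '[0, 0.004, 0, 0, 0, 0.004, 0, 0, 0, 0.004, 0, 0, 0, 0.004, 0, 0, 0, 0.004, 0, 0]'

```text
time_s: 5.45
tcp_pos: [0.5717, -0.28, 0.1156]
eef_rot: [171.6, 90.0, -11.8]
contact_force: [-1.0, 4.2, 2.1]
gripper_width: 0.0002
```

Run:
```python
from h import *
from plant import capture
st(PAD+.1*d)
for n in ('scene','top','wrist'):
    c=capture(n);np.savez(f'pics/{n}3.npz',**c);cv2.imwrite(f'pics/{n}3.png',c['img'])
```

```text
t5.45 [ 0.5717 -0.28    0.1156] w0.000 F [-1.   4.2  2.1] j [ -8.6  22.  -12.6   0.  -55.4   5.2]
tool x [ 0. -0. -1.] y ang -93.38
to go tool [0.0006 0.0641 0.001 ]
```

View pics/scene3.png

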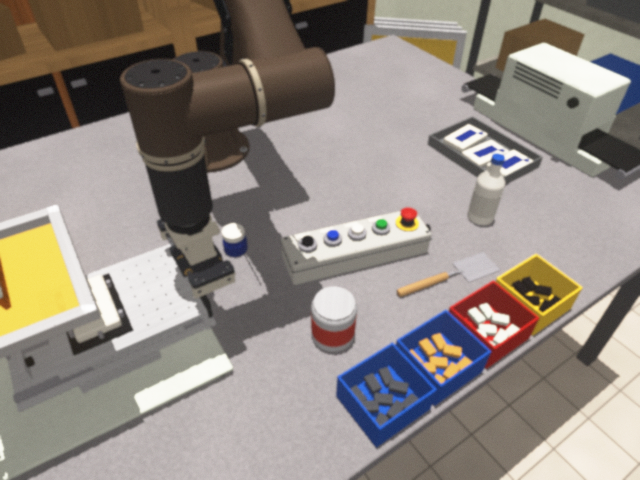

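View pics/wrist3.png

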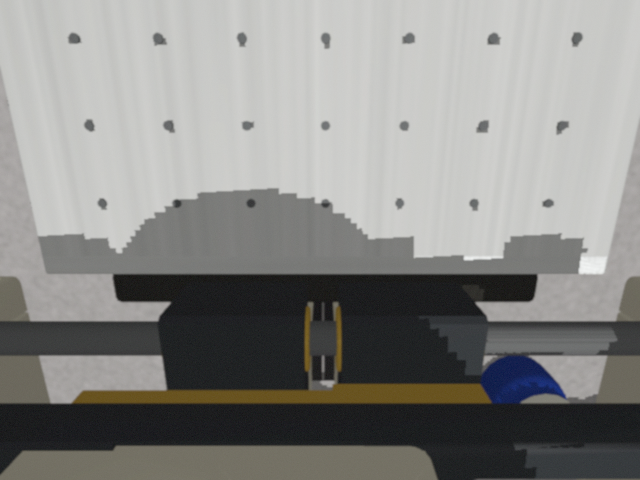

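View pics/top3.png

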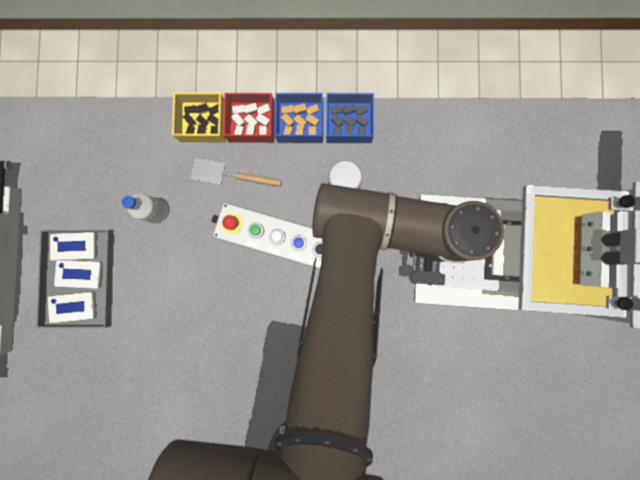

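The shuttle is moving in at about 4 N. The contact is central: the pad runs over columns 115 to 536 in the wrist view, and nothing is near the cover.

Emit:
play_rows --series '[0, 0.004, 0, 0, 0, 0.004, 0, 0, 0, 0.004, 0, 0, 0, 0.004, 0, 0, 0, 0.004, 0, 0]'

```text
time_s: 6.02
tcp_pos: [0.5706, -0.2998, 0.1154]
eef_rot: [-95.8, 90.0, 80.8]
contact_force: [1.0, 3.6, -0.3]
gripper_width: 0.0001
```

Emit:
play_rows --series '[0, 0.003, 0, 0, 0, 0.003, 0, 0, 0, 0.003, 0, 0, 0, 0.003, 0, 0, 0, 0.003, 0, 0]'

```text
time_s: 6.43
tcp_pos: [0.5697, -0.3147, 0.1154]
eef_rot: [-69.3, 90.0, 107.4]
contact_force: [2.0, 3.0, -1.5]
gripper_width: 0.0008
```

Emit:
play_rows --series '[0, 0.002, 0, 0, 0, 0.002, 0, 0, 0, 0.002, 0, 0, 0, 0.002, 0, 0, 0, 0.002, 0, 0]'

```text
time_s: 6.85
tcp_pos: [0.5691, -0.3245, 0.1155]
eef_rot: [-48.3, 90.0, 128.3]
contact_force: [0.7, 2.6, -2.4]
gripper_width: 0.0006
```

Emit:
play_rows --series '[0, 0.001, 0, 0, 0, 0.001, 0, 0, 0, 0.001, 0, 0, 0, 0.001, 0, 0, 0, 0.001, 0, 0]'

```text
time_s: 7.27
tcp_pos: [0.5688, -0.3294, 0.1155]
eef_rot: [-24.0, 90.0, 152.6]
contact_force: [1.3, 2.5, -2.7]
gripper_width: 0.0005
```

Emit:
play_rows --series '[0, 0.001, 0, 0, 0, 0.001, 0, 0, 0, 0.001, 0, 0, 0, 0.001, 0, 0, 0, 0.0005, 0, 0]'

```text
time_s: 7.68
tcp_pos: [0.5685, -0.333, 0.1155]
eef_rot: [-81.5, 89.9, 95.1]
contact_force: [1.2, 9.9, 0.5]
gripper_width: 0.0003
```

Force has risen to 9.9 N, so this looks like the stop. I'll add a small push to confirm.

Emit:
play_rows --series '[0, 0.0005, 0, 0, 0, 0.0005, 0, 0, 0, 0, 0, 0, 0, 0, 0, 0, 0, 0, 0, 0]'

```text
time_s: 8.1
tcp_pos: [0.5685, -0.3335, 0.1156]
eef_rot: [-84.9, 89.9, 91.8]
contact_force: [1.0, 10.2, 0.5]
gripper_width: 0.0004
```

Run:
```python
from h import *
from plant import capture
st()
for n in ('scene','wrist'):
    c=capture(n);np.savez(f'pics/{n}4.npz',**c);cv2.imwrite(f'pics/{n}4.png',c['img'])
```

```text
t8.10 [ 0.5685 -0.3335  0.1156] w0.000 F [ 1.  10.2  0.5] j [-13.5  23.9  -9.4  -0.1 -56.7  10.2]
tool x [-1.0e-04  1.7e-03 -1.0e+00] y ang -93.37
```

View pics/scene4.png

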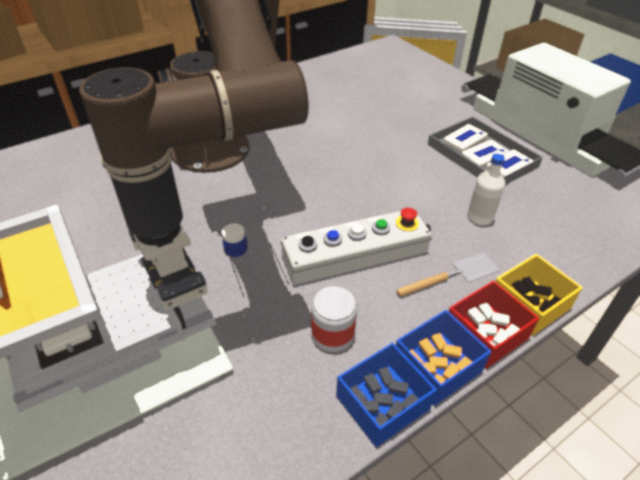

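View pics/wrist4.png

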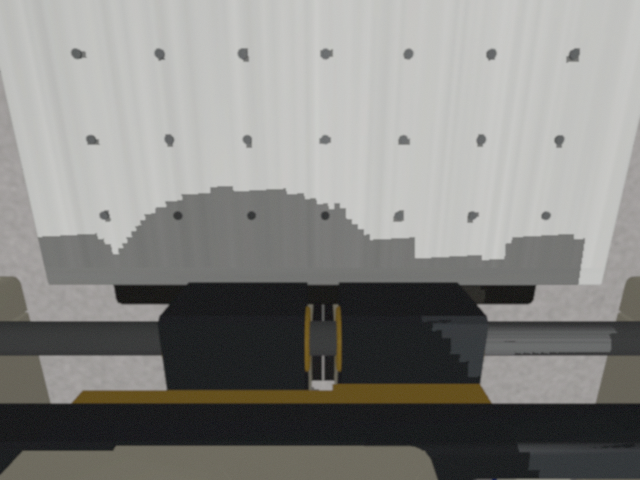

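The force holds at 10 N with only about half of the last push taken up, so the shuttle is at its stop. I'm backing straight off and then rising.

Emit:
play_rows --series '[0, -0.002, 0, 0, 0, -0.004, 0, 0, 0, -0.008, 0, 0, 0, -0.016, 0, 0, 0, -0.03, 0, 0]'

```text
time_s: 8.62
tcp_pos: [0.5719, -0.2766, 0.1158]
eef_rot: [100.6, 89.9, -82.9]
contact_force: [0.5, 0.7, 0.3]
gripper_width: 0.0004
```

Emit:
play_rows --series '[0, -0.03, 0, 0, -0.02, -0.02, 0, 0, -0.03, 0, 0, 0, -0.03, 0, 0, 0, -0.01, 0, 0, 0]'

```text
time_s: 9.03
tcp_pos: [0.577, -0.2256, 0.2111]
eef_rot: [158.8, 89.6, -24.5]
contact_force: [1.1, -0.7, -0.0]
gripper_width: 0.0006
```

Run:
```python
from h import *
from plant import capture
st(GREEN+[0,0,.06])
for n in ('scene','wrist'):
    c=capture(n);np.savez(f'pics/{n}5.npz',**c);cv2.imwrite(f'pics/{n}5.png',c['img'])
```

```text
t9.03 [ 0.577  -0.2256  0.2111] w0.001 F [ 1.1 -0.7 -0. ] j [ -3.2  15.7  -8.4   0.2 -65.5  -0.1]
tool x [ 0.0065 -0.003  -1.    ] y ang -93.28
to go tool [ 0.0652 -0.3766 -0.013 ]
```

View pics/scene5.png

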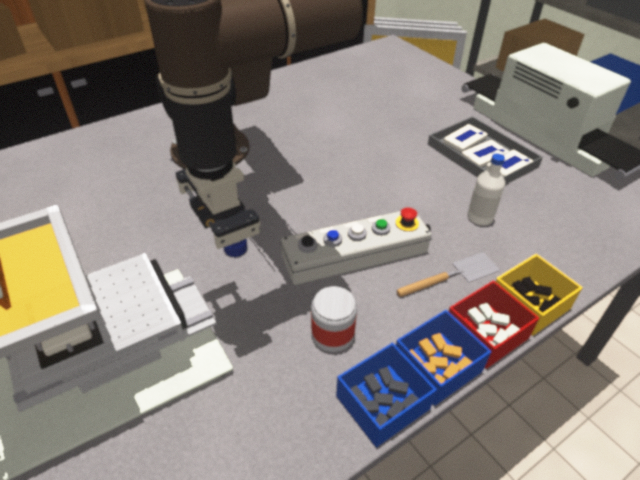

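View pics/wrist5.png

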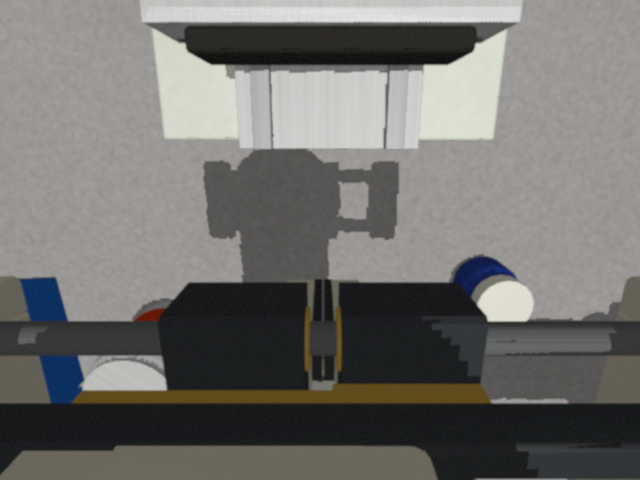

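Run:
```python
from h import *
im,K,T=load('wrist5')
bed=ray(K,T,[[241,148],[418,149]],.081); pad=ray(K,T,[[215,63],[447,63]],.102); pl=ray(K,T,[[166,138],[494,138]],.0)
for n,z in (('bed.081',bed),('pad.102',pad)): print(n,z.round(4).tolist(),'x',(z@d).round(4))
for h in (0,.01,.02): print('plate',h,(ray(K,T,[[166,138],[494,138]],h)@d).round(4))
im,K,T=load('scene5')
a=cv2.resize(im[230:400,80:260],None,fx=3.5,fy=3.5,interpolation=cv2.INTER_CUBIC);cv2.imwrite('pics/z5.png',a)
```

```text
bed.081 [[0.6354, -0.2909, 0.081], [0.5022, -0.2826, 0.081]] x [0.2555 0.2545]
pad.102 [[0.6414, -0.347, 0.102], [0.489, -0.3381, 0.102]] x [0.3112 0.3107]
plate 0 [0.2609 0.2603]
plate 0.01 [0.2612 0.2606]
plate 0.02 [0.2614 0.2608]
```

View pics/z5.png

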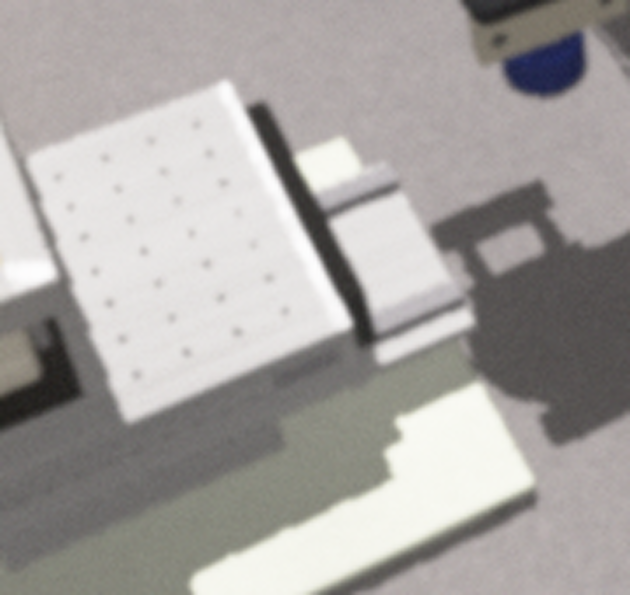

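Measured from the wrist view, the pad face is 56 mm behind the rail bed's front edge, where 55 mm is expected at home. The shuttle is therefore home. Next I move over the green button.

Emit:
play_rows --series '[0, -0.0377, -0.0013, 0, 0, -0.0377, -0.0013, 0, 0, -0.0377, -0.0013, 0, 0, -0.0377, -0.0013, 0, 0, -0.0377, -0.0013, 0]'

```text
time_s: 9.55
tcp_pos: [0.592, -0.0362, 0.2049]
eef_rot: [45.6, 89.9, -137.8]
contact_force: [1.1, -0.3, 0.4]
gripper_width: 0.0006
```

Emit:
play_rows --series '[0, -0.0377, -0.0013, 0, 0, -0.0377, -0.0013, 0, 0, -0.0377, -0.0013, 0, 0, -0.0377, -0.0013, 0, 0, -0.0377, -0.0013, 0]'

```text
time_s: 9.97
tcp_pos: [0.6098, 0.1518, 0.2049]
eef_rot: [61.3, 89.9, -122.1]
contact_force: [0.8, 0.0, 0.1]
gripper_width: 0.0004
```

Emit:
play_rows --series '[0.02, 0, 0, 0, 0.02, 0, 0, 0, 0.02, 0, 0, 0, 0, 0, 0, 0, 0, 0, 0, 0]'

```text
time_s: 10.38
tcp_pos: [0.6094, 0.1497, 0.1443]
eef_rot: [42.1, 89.8, -141.3]
contact_force: [-0.5, -0.7, 1.1]
gripper_width: -0.0001
```

Run:
```python
from h import *
from plant import capture
st(GREEN)
for n in ('scene','wrist'):
    c=capture(n);np.savez(f'pics/{n}6.npz',**c);cv2.imwrite(f'pics/{n}6.png',c['img'])
im=c['img'];hsv=cv2.cvtColor(im,cv2.COLOR_BGR2HSV)
K,T=c['K'],c['world_from_camera']
print(proj(K,T,GREEN))
```

```text
t10.38 [0.6094 0.1497 0.1443] w-0.000 F [-0.5 -0.7  1.1] j [ 31.6  19.8 -11.8   0.  -58.6 -35. ]
tool x [-0.0027 -0.0021 -1.    ] y ang -93.39
to go tool [ 0.0593 -0.0001 -0.0027]
[[318.47517335 255.08808278]]
```

View pics/scene6.png

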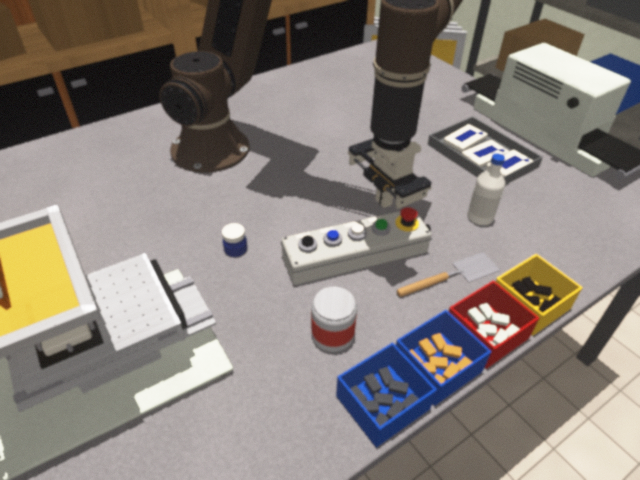

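View pics/wrist6.png

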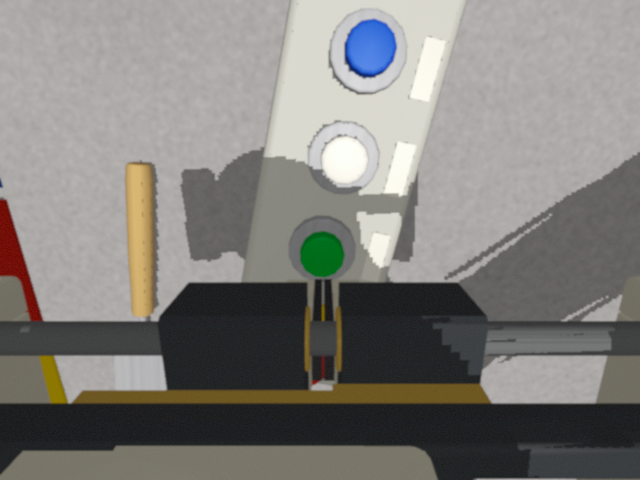

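Run:
```python
from h import *
im,K,T=load('wrist6');hsv=cv2.cvtColor(im,cv2.COLOR_BGR2HSV)
m=cv2.inRange(hsv,(45,120,40),(80,255,255));n,l,s,ce=cv2.connectedComponentsWithStats(m)
i=1+s[1:,4].argmax();print(s[i],ce[i]);g=ray(K,T,ce[i],.085)[0];print(g);st(g)
```

```text
[ 300  232   44   45 1545] [321.59352751 254.00517799]
[0.61002819 0.14890558 0.085     ]
t10.48 [0.6109 0.1503 0.1466] w0.000 F [ 0.3  0.6 -0.4] j [ 31.6  19.7 -11.6   0.  -58.6 -35. ]
tool x [ 1.2e-03 -1.0e-04 -1.0e+00] y ang -93.39
to go tool [0.0616 0.0014 0.0009]
```

Green is at (322,254) in the wrist view, within 1.5 mm of straight under the tips. I'm going down, then slowing.

Emit:
play_rows --series '[0.012, 0.0015, 0.001, 0, 0.012, 0, 0, 0, 0.012, 0, 0, 0, 0.01, 0, 0, 0, 0.006, 0, 0, 0]'

```text
time_s: 10.9
tcp_pos: [0.6085, 0.1486, 0.092]
eef_rot: [28.0, 89.9, -155.4]
contact_force: [0.0, -0.0, -0.0]
gripper_width: 0.0003
```

Emit:
play_rows --series '[0.002, 0, 0, 0, 0.002, 0, 0, 0, 0.002, 0, 0, 0, 0.002, 0, 0, 0, 0.002, 0, 0, 0]'

```text
time_s: 11.32
tcp_pos: [0.6092, 0.149, 0.084]
eef_rot: [-167.7, 90.0, 9.0]
contact_force: [-1.6, -0.6, 3.5]
gripper_width: 0.0003
```

Contact with the button is made at 3.5 N. I'll press on down in small steps.

Emit:
play_rows --series '[0.001, 0, 0, 0, 0.001, 0, 0, 0, 0.001, 0, 0, 0, 0.001, 0, 0, 0, 0.001, 0, 0, 0]'

```text
time_s: 11.73
tcp_pos: [0.6094, 0.149, 0.0809]
eef_rot: [173.9, 89.9, -9.4]
contact_force: [-11.4, -1.6, 27.6]
gripper_width: 0.0005
```

Emit:
play_rows --series '[0.001, 0, 0, 0, 0.001, 0, 0, 0, 0.001, 0, 0, 0, 0, 0, 0, 0, 0, 0, 0, 0]'

```text
time_s: 12.15
tcp_pos: [0.6095, 0.149, 0.0807]
eef_rot: [-174.4, 89.8, 2.3]
contact_force: [-16.6, -1.8, 39.4]
gripper_width: -0.0
```

Run:
```python
from h import *
from plant import capture
st(GREEN)
for n in ('scene','wrist'):
    c=capture(n);np.savez(f'pics/{n}7.npz',**c);cv2.imwrite(f'pics/{n}7.png',c['img'])
im=np.load('pics/scene7.npz')['img']
cv2.imwrite('pics/z7.png',cv2.resize(im[120:270,320:470],None,fx=4,fy=4,interpolation=cv2.INTER_CUBIC))
```

```text
t12.15 [0.6095 0.149  0.0807] w-0.000 F [-16.6  -1.8  39.4] j [ 31.6  23.2 -16.    0.1 -50.6 -34.9]
tool x [ 2.7e-03  1.0e-04 -1.0e+00] y ang -93.28
to go tool [-0.0043 -0.0006 -0.0025]
```

View pics/z7.png

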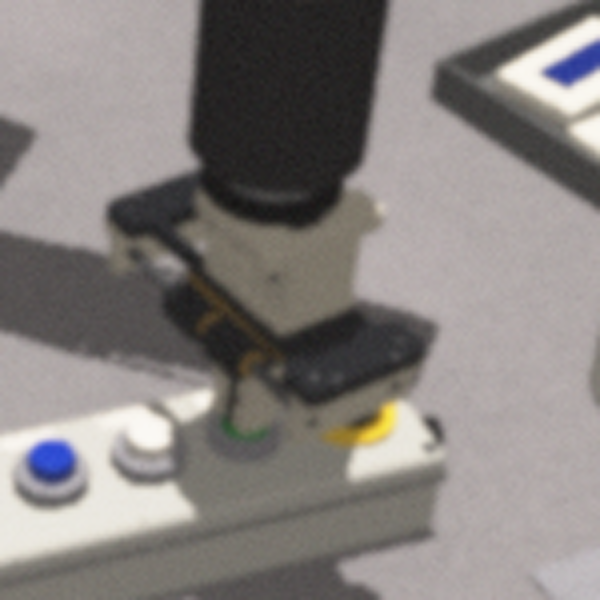

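View pics/wrist7.png

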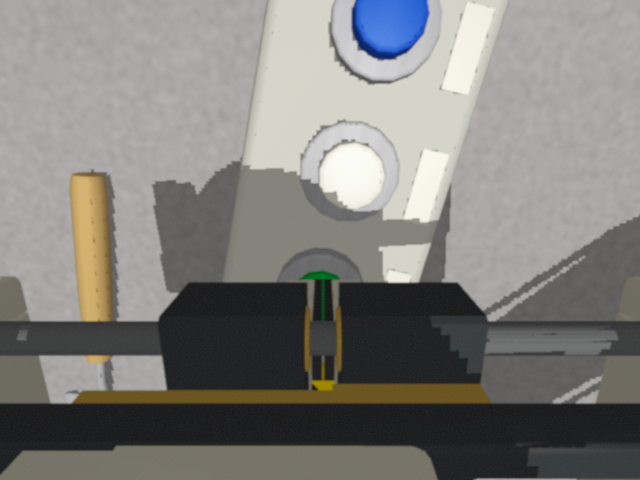

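The button head looks flush with its collar and the force is stiff, so it seems to have bottomed. I'm easing off in steps while watching the spring force.

Emit:
play_rows --series '[-0.001, 0, 0, 0, -0.001, 0, 0, 0, -0.001, 0, 0, 0, 0, 0, 0, 0, 0, 0, 0, 0]'

```text
time_s: 12.67
tcp_pos: [0.6093, 0.149, 0.0811]
eef_rot: [-170.9, 89.9, 5.8]
contact_force: [-8.7, -1.1, 19.3]
gripper_width: 0.0001
```

Emit:
play_rows --series '[-0.0005, 0, 0, 0, -0.0005, 0, 0, 0, 0, 0, 0, 0, 0, 0, 0, 0, 0, 0, 0, 0]'

```text
time_s: 13.08
tcp_pos: [0.6093, 0.149, 0.0812]
eef_rot: [-170.3, 89.9, 6.3]
contact_force: [-5.9, -1.5, 13.0]
gripper_width: 0.0005
```

Emit:
play_rows --series '[-0.0005, 0, 0, 0, -0.0005, 0, 0, 0, 0, 0, 0, 0, 0, 0, 0, 0, 0, 0, 0, 0]'

```text
time_s: 13.5
tcp_pos: [0.6092, 0.149, 0.0813]
eef_rot: [-169.4, 90.0, 7.3]
contact_force: [-3.2, -0.7, 6.9]
gripper_width: 0.0006
```

Emit:
play_rows --series '[-0.0005, 0, 0, 0, -0.0005, 0, 0, 0, 0, 0, 0, 0, 0, 0, 0, 0, 0, 0, 0, 0]'

```text
time_s: 13.92
tcp_pos: [0.6092, 0.149, 0.0817]
eef_rot: [-171.4, 90.0, 5.2]
contact_force: [-1.2, -1.0, 4.2]
gripper_width: 0.0006
```

Emit:
play_rows --series '[-0.001, 0, 0, 0, -0.001, 0, 0, 0, 0, 0, 0, 0, 0, 0, 0, 0, 0, 0, 0, 0]'

```text
time_s: 14.33
tcp_pos: [0.6092, 0.149, 0.0835]
eef_rot: [178.4, 90.0, -5.0]
contact_force: [-1.5, -1.7, 3.1]
gripper_width: 0.0004
```

Emit:
play_rows --series '[-0.001, 0, 0, 0, -0.001, 0, 0, 0, 0, 0, 0, 0, 0, 0, 0, 0, 0, 0, 0, 0]'

```text
time_s: 14.75
tcp_pos: [0.6092, 0.149, 0.0856]
eef_rot: [-174.2, 90.0, 2.4]
contact_force: [0.7, -1.4, 3.5]
gripper_width: 0.0006
```

Emit:
play_rows --series '[-0.001, 0, 0, 0, -0.001, 0, 0, 0, 0, 0, 0, 0, 0, 0, 0, 0, 0, 0, 0, 0]'

```text
time_s: 15.17
tcp_pos: [0.6092, 0.1491, 0.0876]
eef_rot: [-150.2, 90.0, 26.4]
contact_force: [0.4, -1.7, 2.2]
gripper_width: 0.0006
```

Spring force fell from about 5 N at z=0.0815 to 2.2 N at z=0.0876. That matches an 8 mm stroke bottoming at about 0.081, so the button went right down. I'm lifting clear.

Emit:
play_rows --series '[-0.004, 0, 0, 0, -0.01, 0, 0, 0, -0.02, 0, 0, 0, -0.03, 0, 0, 0, -0.03, 0, 0, 0]'

```text
time_s: 15.58
tcp_pos: [0.6084, 0.149, 0.1825]
eef_rot: [22.8, 89.9, -160.6]
contact_force: [1.4, -0.2, -0.6]
gripper_width: 0.0007
```

Emit:
play_rows --series '[-0.03, 0, 0, 0, -0.02, -0.02, 0, 0, 0, -0.03, 0, 0, 0, -0.02, 0, 0, 0, 0, 0, 0]'

```text
time_s: 16.0
tcp_pos: [0.613, 0.2224, 0.2315]
eef_rot: [-82.4, 89.9, 94.4]
contact_force: [0.9, -0.3, -0.6]
gripper_width: 0.0001
```

Emit:
play_rows --series '[0, 0, 0, 0, 0, 0, 0, 0, 0, 0, 0, 0, 0, 0, 0, 0, 0, 0, 0, 0]'

```text
time_s: 16.42
tcp_pos: [0.6132, 0.2182, 0.2314]
eef_rot: [37.6, 90.0, -145.8]
contact_force: [-0.2, 1.1, -0.5]
gripper_width: 0.0005
```

Run:
```python
from h import *
from plant import capture
st(GREEN)
for n in ('scene','wrist','top'):
    c=capture(n);np.savez(f'pics/{n}8.npz',**c);cv2.imwrite(f'pics/{n}8.png',c['img'])
```

```text
t16.42 [0.6132 0.2182 0.2314] w0.000 F [-0.2  1.1 -0.5] j [ 36.7  18.2  -2.2  -0.  -69.7 -40.2]
tool x [-4.e-04 -2.e-04 -1.e+00] y ang -93.42
to go tool [ 0.1464  0.0686 -0.0029]
```

View pics/scene8.png

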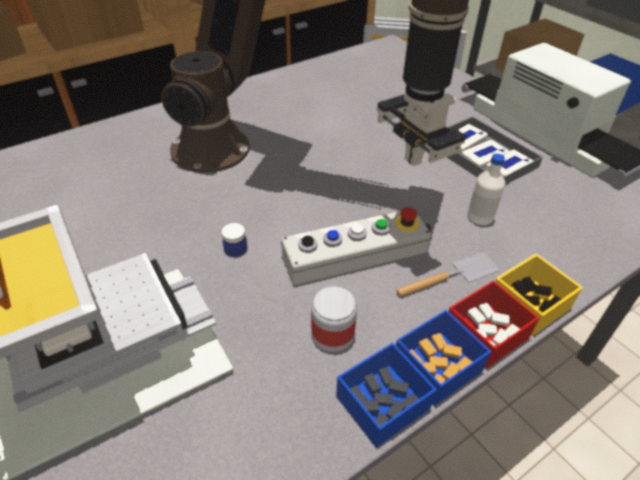

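View pics/wrist8.png

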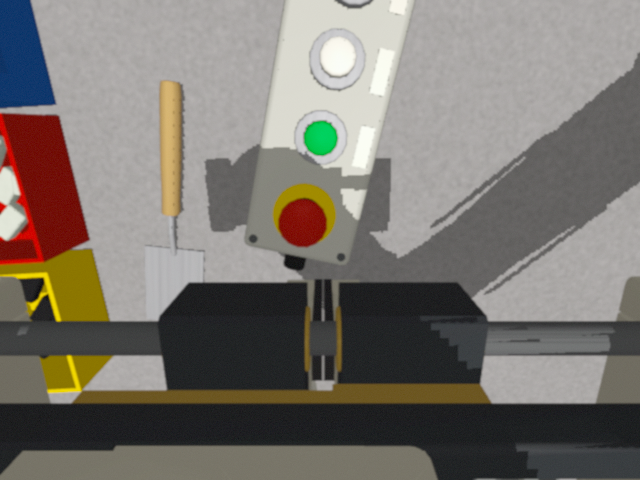

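View pics/top8.png

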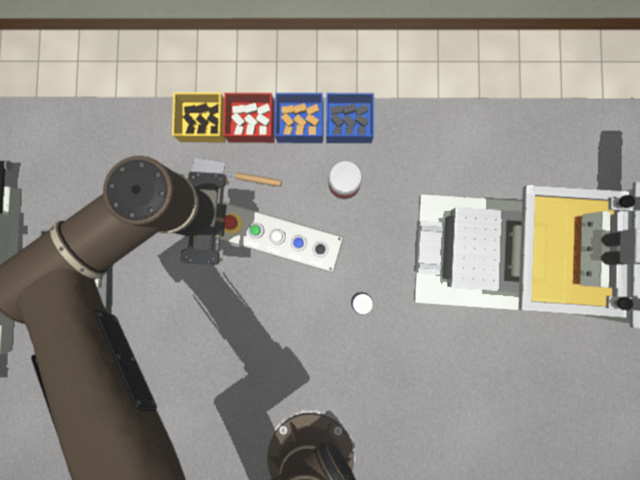

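The shuttle is home, the green button is back up at (320,139) in the wrist view, and the bystanders have not moved. The arm is clear with no contact force, so I'm handing in.

```bash
python3 -c "
from plant import close_job
print(close_job())"
```

```text
the job is handed in; nothing more can be done
None
```

I pushed the shuttle home by its black pad, pressed the green start button right down and let it come back up. The arm then moved clear and I handed the job in at about 16.5 s.

- **Shuttle:** I pushed with the shut fingertips at about 3–4 N, rising to about 10 N at the home stop. Afterwards the wrist view put the pad face 56 mm behind the rail bed's front edge, where 55 mm is expected at home.
- **Start button:** The press went harder than needed, peaking at about 39 N vertically (43 N with the sideways part) where 5 N would do. The TCP reading bottomed about 4 mm higher than I had planned for. On release, the spring force over the travel matched the full 8 mm stroke.
- **Final check:** The pictures show the green button up, the buttons and emergency stop looking untouched, and the pot, tin, bottle and spatula where they were. The cover, now under the screen frame, was never approached. The force reading was about zero (noise) with the arm still and clear.

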